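# Set the shoe clearance of a small drum brake

### The arm

A 6-joint arm with a two-finger parallel gripper is mounted at the origin on the work surface. World frame = base frame: x ahead of the robot, y to its left, z up, the work surface at z = 0. Lengths are in mm, angles in rad, forces in N, time in s.
With the tool pointing down it reaches from about 275 to 1000 mm from the base axis. Payload 8.4 kg.
Tool frame: the origin (TCP) lies midway between the tips of the shut fingers; the grasp point (between the pads) lies grip_depth behind it (grip_depth is the distance from the TCP to the grasp point, in mm); z points along the fingers, y is the line along which they close (so a half turn about z gives the same grasp; the last joint's range is limited). The gripper opens to 85 mm and grips with 20 to 120 N. Pads are 22 mm wide; open, the fingers measure 114 mm over their backs; the gripper's body (76 mm by 85 mm) begins 54 mm behind the grasp point. The pads swing forward as they close: fully open they stand 13 mm farther back than shut.
Start: joints at [1.156, 0.353, 1.633, -0, 1.155, -0.002], TCP at [250.734, 572.504, 231.281] pointing down, gripper open.
Joint ranges: [-2.63, 2.63], [-0.92, 2.1], [0.06, 2.66], [-1.3, 4.44], [0, 2.69], [-3.02, 3.02]. Speed limits (rad/s): [2.22, 2.22, 2.79, 3.14, 3.14, 3.14].

### API

Orientations are given as [roll, pitch, yaw] about the fixed x, y, z axes, in that order (R = Rz(yaw) Ry(pitch) Rx(roll)).
In Python, from rig import * gives the robot as it stands.
- The arm moves only by the shell command python3 -m creep 'ROWS' [FORCE]. ROWS is JSON, a list of rows, each an object of numbers: "x", "y", "z": the shift along the tool's x, y, z in mm; "rx", "ry", "rz": the turn, a rotation vector about the tool's x, y, z in rad; "hand": the finger opening in mm, from 0 to 85.4. A call has 1 to 20 rows; each row shifts and turns the commanded pose from where the row before left it, along the tool's axes as they then stand; what a row does not reach is not made up. A row lasts 1/8 s, in which the tool goes at most 62.5 mm and 10.7 degrees, less where a joint would pass 70% of its speed; a pose out of reach is approached as far as the arm can. A call with a gripper value outside its range is refused whole. The fingers move at their own pace and stop on an object; FORCE is the grip in N (left out, the last holds). Time passes only in rows, so rows that do not move let the fingers close. It gives the time, the measured TCP pose, the force, the opening and the grip force at its end, in the units of the state.
- sense(): the state, without advancing time (a new reading comes with each control period).
- grab_frame(name): name is "scene" or "top" or "wrist"; returns the picture (480x640x3 uint8, red, green, blue); there is no depth.
- get_calibration(name): a dict with "K" (3x3 intrinsics, pixels), "R" (3x3) and "t" (3): a world point X has camera coordinates R X + t. Camera axes: x right, y down, z forward; pixel columns grow to the right and rows downward; lengths in mm; the calibration is good to about 2 mm. A picture is of the moment at which its call begins: read the wrist's pose just before it. get_calibration takes no time and is no camera call; for the wrist camera it gives the pose at the moment of the call.
- sign_off(): hands the job in; it is judged then, once.
The state is a dict: "clock": time; "qpos": joint angles; "qvel": joint speeds; "joint_efforts": joint torques, N m; "eef_pos": TCP position; "tcp_rot": TCP orientation; "contact_force": force on the tool from outside, world axes, zero at the start; "wrist_torque": the same for the moment, N m; "opening": opening from 0.0 (shut) to 1.0 (fully open); "grasp_force": force on a finger pad.
Only numpy, scipy, OpenCV 4.12 (cv2) and the standard library are available. Lean on these libraries where they do the work, as an engineer would, in place of code of your own. Each camera call takes 0.05 s, during which the arm holds its last target. There are 200 camera calls.

### The job

Adjust the small drum brake on the bench: with the square-handled adjusting tool from the tool stand, reach through the slot in the backing plate and turn the star wheel up, a tooth at a time, until it goes hard with the shoes firmly against the drum, then back it off two teeth. Work by feel and do not force the wheel or lean on the plate, leave everything else where it is, and finish with the tool standing back in the hole of the stand it came from.

Things in the scene. Friction and masses are not known exactly. Their poses are not given: they have to be found in the camera images.
- brake: Drum brake lying on a black rubber pad, grey backing plate upwards, fixed to the bench: 180 mm across, plate top 58 mm above the bench. Origin: centre of its underside, on the bench; z up. The access slot lies on its -x side. On the plate: in the middle a round dark axle flange with a stub 22 mm above the plate; on the +x side a steel lever, 16 mm above the plate, that reaches to the rim.
- slot (a point): Centre of the open access slot, at the top face of the backing plate: 52 mm from the brake's centre along its -x, 58 mm above the bench. Axes as the brake's. The slot is 18 mm long along x (radially) and 11 mm wide along y, through sheet 3 mm thick: room for about one tooth at a stroke.
- star_adjuster: The star wheel on its screw. Origin: centre of the wheel, 25 mm straight below point slot; axes as the brake's, the wheel's axis along y. Plain steel, 38 mm over the teeth, 9 mm wide; 12 straight teeth 2.6 mm thick, 6.5 mm deep, 10 mm apart at the crests (gaps 7 mm wide at the crests, 4 mm at the root). Crests pass 6 mm below the plate's top face, roots 12.5 mm. 2 to 3 N turn it; no clicks, friction holds it.
- star_wheel (a joint): Turn of the star wheel, rad. 0: shoes hard against the drum, a firm stop (push it home with 7 to 9 N; over 15 N on wheel or plate is forcing); negative: backed off, 0.524 per tooth. Grows as the teeth under the slot move outwards, away from the brake's centre (brake's -x). Starts 1.7 to 2.9 teeth short of 0. Where teeth then stand differs each time: feel or look.
- adjuster: The adjusting tool, about 90 g, standing in one of the three holes of the stand: black square handle 22 x 22 mm, 63 mm high, flat sides; below it a round steel shank of 7 mm, 24 mm long, ending in a thin flat blade 9 mm wide (along the tool's y) and 2.2 mm thick (along its x), 18 mm long. Origin: centre of the handle's underside, which rests on the stand's top; z up; it stands with its axes parallel to the stand's.
- blade_tip (a point): End of the tool's blade, 42 mm below the handle's underside on the tool's axis.
- stand: Steel tool stand, fixed, 70 mm (x) by 160 mm (y), top plate 80 mm above the bench, 12 mm thick. Origin: centre of its underside. Three square holes of 14 mm through the top plate at y = -50, 0 and +50 mm, one tool in each.
- driver_a: Screwdriver with a thick round black handle, 26 mm, 62 mm high, standing in the stand. Origin: underside of the handle. Leave it.
- driver_b: Screwdriver with a thinner round black handle, 22 mm, 54 mm high, standing in the stand. Origin: underside of the handle. Leave it.
- plug: The slot's black rubber dust plug, 28 mm across, 10 mm high, lying on the bench. Leave it.
- tray: Low grey tray, 100 x 130 x 22 mm, with an axle nut and a washer. Leave it.
- axle_nut: Hexagon axle nut, 28 mm, in the tray. Leave it.
- washer: Washer, 32 mm, in the tray. Leave it.
- shoe: Spare brake shoe, a half ring of about 150 mm, 32 mm high. Leave it.
- pliers: Pliers with orange grips, 140 mm long, lying on the bench. Leave them.
- meter: Black multimeter, 150 x 75 x 32 mm, lying on the bench. Leave it.
Not all that is in view belongs to the job. Leave any orange or yellow look-alike of the adjuster alone.

How it is judged:
By the outcome, as a careful person would: the job done as asked, in the order asked, and still so for the second after the job is handed in, with the robot touching nothing.
It also fails if it takes over 72 s, if anything falls off the work surface, if the arm or the gripper's body presses on something with over 40 N, if the wrist force passes 120 N, or if a joint passes its speed limit or range.

## Working session

There is one attempt and no reset: what is moved stays moved. The work goes in short steps, Python scripts to look and compute and a shell command to move; the robot and the scene stay as the last step left them, time stands still between calls to the robot, and variables do not carry over. Pictures are saved under pics/ and viewed, at most 10 in all, crops included, and the job is handed in when it is done.

```bash
mkdir -p pics; ls
python3 - <<'E'
from rig import *
import cv2
s=sense();print(s)
for n in("scene","top"):
    f=grab_frame(n);cv2.imwrite(f"pics/{n}0.png",f[:,:,::-1])
    c=get_calibration(n);print(n,c)
E
```

```text
pics
{'clock': 0.0, 'qpos': array([ 1.15561142e+00,  3.53665039e-01,  1.63412203e+00, -6.66047935e-06,
        1.15520774e+00, -2.35951944e-03]), 'qvel': array([-0.00110705, -0.0001972 ,  0.00040106,  0.00023512,  0.00090425,
       -0.00074244]), 'joint_efforts': array([-3.61460887e-03, -6.05242753e+01, -3.42061973e+01, -3.23421191e-04,
        9.34102776e-03, -9.40749942e-05]), 'eef_pos': array([250.53741389, 572.07110937, 230.55631387]), 'tcp_rot': array([-3.14019049e+00,  2.78133511e-06,  2.72876996e+00]), 'contact_force': array([ 0.03263711, -0.71123557,  0.04991758]), 'wrist_torque': array([-0.01616342, -0.00574749, -0.00730418]), 'grasp_force': 0.0, 'opening': 1.0028522300267895}
scene {'K': array([[475.99354355,   0.        , 319.27100906],
       [  0.        , 475.99354355, 232.04790806],
       [  0.        ,   0.        ,   1.        ]]), 'R': array([[ 0.4775148 ,  0.87854001, -0.01212685],
       [ 0.56273931, -0.31640836, -0.76368202],
       [-0.67476225,  0.35784522, -0.64547867]]), 't': array([-250.967675  , -261.90925412, 1622.92287439])}
top {'K': array([[452.76715058,   0.        , 319.79642527],
       [  0.        , 452.76715058, 242.29268134],
       [  0.        ,   0.        ,   1.        ]]), 'R': array([[-4.88815501e-02, -9.98804317e-01,  7.28326060e-04],
       [-9.78977944e-01,  4.77666505e-02, -1.98294053e-01],
       [ 1.98022166e-01, -1.04059358e-02, -9.80142305e-01]]), 't': array([   4.87281741,  547.12891858, 1270.37784545])}
```

View pics/top0.png

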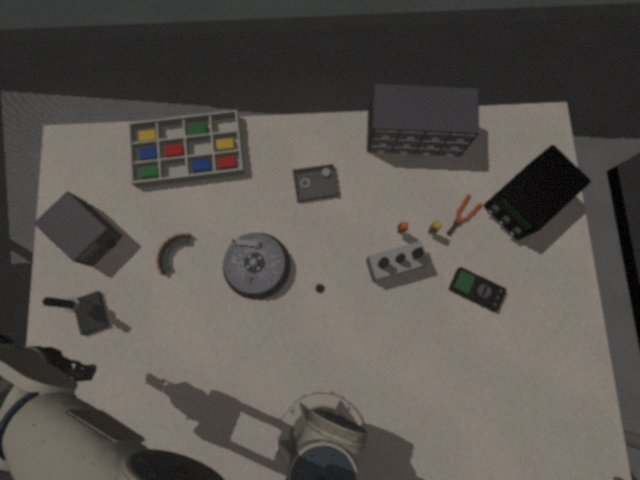

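View pics/scene0.png

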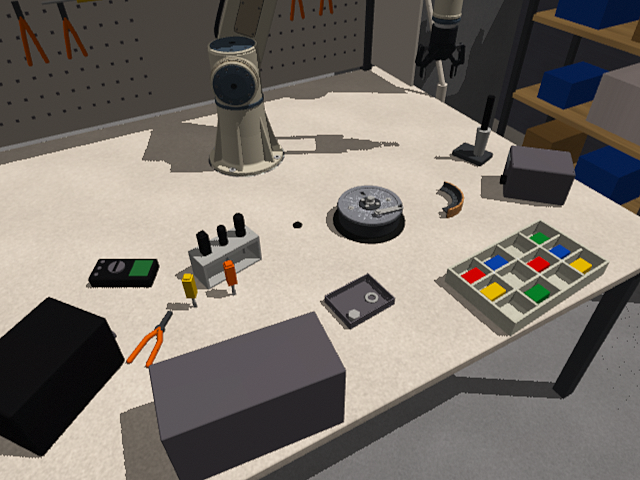

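Top view: three black handles at (384,263), (402,257) and (419,253). They appear in the scene view at (204,242), (222,234) and (239,224). The orange (403,227) and yellow (436,227) ones are look-alikes. The brake is at (257,264), its lever near (247,243), and the plug at (320,288). Next I'll take a close composite crop and rough positions.

```bash
cat > h.py <<'E'
from rig import *
import cv2, numpy as np
def ray(n,p,z,c=None):
    c=c or get_calibration(n);K,R,t=map(np.array,(c["K"],c["R"],c["t"]))
    o=-R.T@t;d=R.T@np.linalg.solve(K,[p[0],p[1],1.]);return o+d*(z-o[2])/d[2]
def proj(n,X,c=None):
    c=c or get_calibration(n);K,R,t=map(np.array,(c["K"],c["R"],c["t"]))
    q=K@(R@np.array(X,float)+t);return q[:2]/q[2]
def rel(X):
    "shift of the TCP in tool axes to reach world X"
    from scipy.spatial.transform import Rotation as Ro
    s=sense();return Ro.from_euler("xyz",s["tcp_rot"]).as_matrix().T@(np.array(X)-s["eef_pos"])
E
python3 - <<'E'
from h import *
print([ray("top",p,145).round() for p in((384,261),(402,255),(419,251))])
print([ray("scene",p,145).round() for p in((203,233),(222,226),(239,214))])
print("brake",ray("top",(257,264),60).round(),"lever",ray("top",(247,243),70).round(),ray("top",(320,288),0).round(), ray("scene",(370,205),58).round())
s=cv2.imread("pics/scene0.png");t=cv2.imread("pics/top0.png")
a=cv2.resize(s[195:295,170:280],None,fx=3.6,fy=3.6,interpolation=2);b=cv2.resize(t[225:305,215:303],None,fx=4.5,fy=4.5,interpolation=2)
cv2.imwrite("pics/c.png",np.hstack([a,b]))
c=get_calibration("wrist");print(c["K"], np.array(c["R"]).round(3), -np.array(c["R"]).T@c["t"],sense()["eef_pos"])
E
```

```text
[array([ 469., -192.,  145.]), array([ 483., -242.,  145.]), array([ 491., -289.,  145.])]
[array([ 504., -288.,  145.]), array([ 501., -242.,  145.]), array([ 478., -191.,  145.])]
brake [491. 162.  60.] lever [552. 189.  70.] [419. -16.   0.] [507. 169.  58.]
[[390.42723409   0.         321.81180892]
 [  0.         390.42723409 235.40384987]
 [  0.           0.           1.        ]] [[ 0.402  0.916 -0.001]
 [ 0.872 -0.382  0.305]
 [ 0.279 -0.124 -0.952]] [179.25012635 603.3766716  372.07464975] [250.58265276 572.1028578  230.63391473]
```

View pics/c.png

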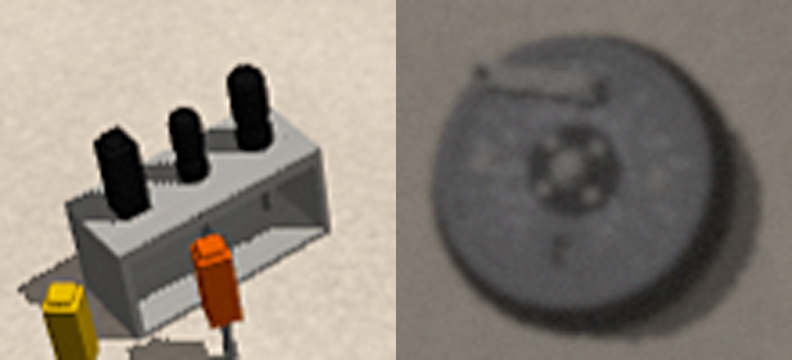

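The close crop confirms the square handle is the left one in the scene view, at top (419,253). The brake's slot is the dark mark at top ≈(251,280). I'll view the brake from the wrist on the way to the stand.

Run:
```python
from h import *
print("slot",ray("top",(251.4,280),58),"to brake",rel([450,175,231]))
```

```text
slot [445.32064979 179.72031282  58.        ] to brake [-3.41990327e+02 -2.83726467e+02 -1.98817244e-02]
```

```bash
python3 -m creep '[{"x":-34,"y":-28},{"x":-34,"y":-28},{"x":-34,"y":-28},{"x":-34,"y":-28},{"x":-34,"y":-28},{"x":-34,"y":-28},{"x":-34,"y":-28},{"x":-34,"y":-28},{"x":-34,"y":-28},{"x":-34,"y":-28},{"x":0},{"x":0}]'
python3 - <<'E'
from h import *
c=get_calibration("wrist");f=grab_frame("wrist");cv2.imwrite("pics/w1.png",f[:,:,::-1]);np.save("w1.npy",np.hstack([c["K"],c["R"],np.array(c["t"])[:,None]]))
print(rel([493,-289,260]))
E
```

```text
[-567.54924776 -691.6344656   -28.57418323]schema error: expected keys x, y, z, rx, ry, rz, hand
```

View pics/w1.png

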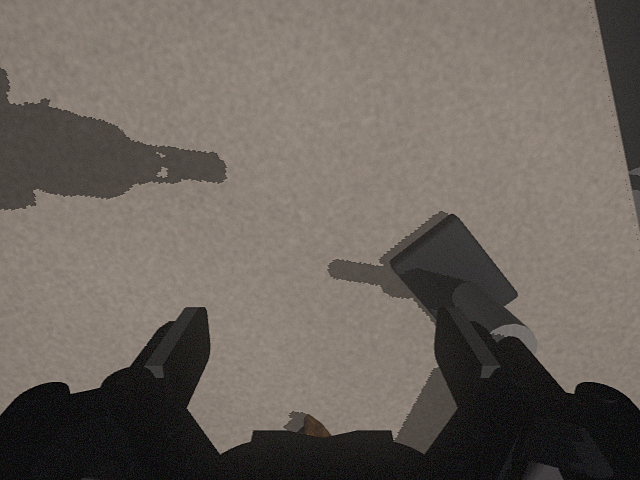

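The move was refused because every key is needed, so the arm hasn't moved. This view shows only the bench, the stand-block at (455,260) and the fingers at the bottom. I'll resend it with all the keys.

```bash
python3 -m creep '[{"x":-34,"y":-28,"z":0,"rx":0,"ry":0,"rz":0,"hand":85},{"x":-34,"y":-28,"z":0,"rx":0,"ry":0,"rz":0,"hand":85},{"x":-34,"y":-28,"z":0,"rx":0,"ry":0,"rz":0,"hand":85},{"x":-34,"y":-28,"z":0,"rx":0,"ry":0,"rz":0,"hand":85},{"x":-34,"y":-28,"z":0,"rx":0,"ry":0,"rz":0,"hand":85},{"x":-34,"y":-28,"z":0,"rx":0,"ry":0,"rz":0,"hand":85},{"x":-34,"y":-28,"z":0,"rx":0,"ry":0,"rz":0,"hand":85},{"x":-34,"y":-28,"z":0,"rx":0,"ry":0,"rz":0,"hand":85},{"x":-34,"y":-28,"z":0,"rx":0,"ry":0,"rz":0,"hand":85},{"x":-34,"y":-28,"z":0,"rx":0,"ry":0,"rz":0,"hand":85},{"x":0,"y":0,"z":0,"rx":0,"ry":0,"rz":0,"hand":85},{"x":0,"y":0,"z":0,"rx":0,"ry":0,"rz":0,"hand":85}]'
python3 - <<'E'
from h import *
c=get_calibration("wrist");f=grab_frame("wrist");cv2.imwrite("pics/w2.png",f[:,:,::-1]);np.save("w2.npy",np.hstack([c["K"],c["R"],np.array(c["t"])[:,None]]))
print(rel([493,-289,260]))
E
```

```text
clock: 1.65
eef_pos: [449.6, 179.7, 231.1]
tcp_rot: [-3.142, -0.001, 2.728]
contact_force: [0.4, -0.3, 1.0]
opening: 0.992
grasp_force: 0.0
[-227.99195039 -412.2702169   -28.93161112]
```

View pics/w2.png

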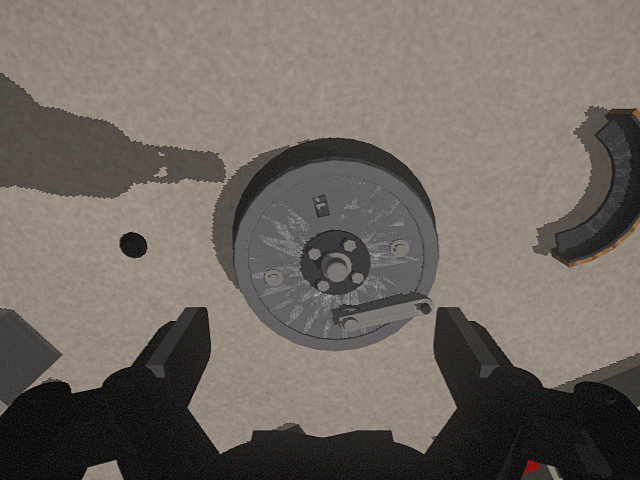

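The brake is seen from above: slot at (320,206), flange at (336,262), and the lever at (385,312). The plug is at (133,244).

```bash
cat >> h.py <<'E'
def load(n):
    a=np.load(n);return dict(K=a[:,:3],R=a[:,3:6],t=a[:,6])
E
python3 - <<'E'
from h import *
c=load("w2.npy");im=cv2.imread("pics/w2.png");g=cv2.cvtColor(im,6)
print(g[192:222,308:334:2])
# plate disc: edge points along rays from (336,256)
P=[]
for a in np.radians(np.arange(0,360,3)):
    r=np.arange(80,115,.5);x=336+r*np.cos(a);y=256+r*np.sin(a)
    v=cv2.remap(cv2.GaussianBlur(g,(3,3),0),x[None].astype("f"),y[None].astype("f"),1)[0].astype(int)
    d=np.abs(v[6:]-v[:-6]);k=np.argmax(d)
    P.append((x[k+3],y[k+3]))
W=np.array([ray("wrist",p,58,c)[:2] for p in P])
A=np.c_[2*W,np.ones(len(W))];m=np.ones(len(W),bool)
for _ in range(8):
    s=np.linalg.lstsq(A[m],(W[m]**2).sum(1),rcond=None)[0];R=np.sqrt(s[2]+s[:2]@s[:2]);e=np.abs(np.hypot(*(W-s[:2]).T)-R);m=e<max(1.,2*np.median(e))
print("plate",s[:2],R,m.sum())
for p in((320.5,206),(336,263)):print(ray("wrist",p,58,c))
E
```

```text
[[ 97  98  95 100 100  96  96  96  96  94  98  92  99]
 [ 96  93  92 101  97  98  97  96  97  99  97  96  96]
 [ 99  97  96  95  93 100  97  98  77  97  97  95  96]
 [ 97  95  93  93  99  95  73  59  47 100  98 100  89]
 [ 95  95 100 100  91  62  53  58  73  93  97  98  95]
 [101  96  80  80  83  66  70  72  75  95  93  98  95]
 [ 93  95  72  75 115  91  70  76  75  90  98  95  98]
 [ 93  98  89  76 125 129  71  75  76  87  97  98  95]
 [ 95  98  82  72 112 132  73  74  70  74  99  94  99]
 [ 99  96 102  79  68 136  73  57  49  62 100  91  96]
 [ 96 100 102  75  65  52  45  57  64  47  98  95  96]
 [ 99  96 102  74  52  55  81 118  97  54 102  95  97]
 [ 96  98  97  70  83 120 127 125 132  70  90  97  97]
 [ 98  95  95  79 120 121 123 124 105  64  92  98  98]
 [ 94  98  97  79 109 125 100  81  62  67  87  99  96]
 [ 96  98  97  84  62 127  86  64  68  71  77  97  93]
 [ 98  96  97  96  39 117  84  57  61  69  67  98  98]
 [ 95  97 100 107  38  91  69  64  66  66  74 100  95]
 [ 97  98  95  99  46  73  78  68  64  65  54  98  95]
 [ 99  96  97 102  53  69  85  63  64  66  60  92  97]
 [ 97  92  94 101  65  58  62  64  64  67  60  90 100]
 [100  96  97 100  66  55  65  72  58  71  60  93  94]
 [ 96  97  99  97  83  45  66  67  67  59  53  83  97]
 [ 94  93  96  98  89  42  72  65  53  53  72 101 100]
 [ 95  96  92 100 103  32  50  58  72 100 100  96  94]
 [ 96  98  94  99  99  54  74 103  99  97  96  96 100]
 [ 92  97  94  88  99 103 102  98  94  99  95 100  92]
 [ 96  95 101  94  96  95 100  95  99  97  91  98  98]
 [ 99  96  98  96  96  97  91  98  92  92  98  98  97]
 [ 95  94 100  96  94  95  95  95  94  98  96  97  94]]
plate [498.03752729 171.2325212 ] 87.8042870318898 91
[446.57546681 179.59965868  58.        ]
[498.25117242 171.46801353  58.        ]
```

```bash
python3 -m creep '[{"x":-22.8,"y":-41.2,"z":-2.9,"rx":0,"ry":0,"rz":0,"hand":85},{"x":-22.8,"y":-41.2,"z":-2.9,"rx":0,"ry":0,"rz":0,"hand":85},{"x":-22.8,"y":-41.2,"z":-2.9,"rx":0,"ry":0,"rz":0,"hand":85},{"x":-22.8,"y":-41.2,"z":-2.9,"rx":0,"ry":0,"rz":0,"hand":85},{"x":-22.8,"y":-41.2,"z":-2.9,"rx":0,"ry":0,"rz":0,"hand":85},{"x":-22.8,"y":-41.2,"z":-2.9,"rx":0,"ry":0,"rz":0,"hand":85},{"x":-22.8,"y":-41.2,"z":-2.9,"rx":0,"ry":0,"rz":0,"hand":85},{"x":-22.8,"y":-41.2,"z":-2.9,"rx":0,"ry":0,"rz":0,"hand":85},{"x":-22.8,"y":-41.2,"z":-2.9,"rx":0,"ry":0,"rz":0,"hand":85},{"x":-22.8,"y":-41.2,"z":-2.9,"rx":0,"ry":0,"rz":0,"hand":85},{"x":0,"y":0,"z":0,"rx":0,"ry":0,"rz":0.18,"hand":85},{"x":0,"y":0,"z":0,"rx":0,"ry":0,"rz":0.18,"hand":85},{"x":0,"y":0,"z":0,"rx":0,"ry":0,"rz":0.18,"hand":85},{"x":0,"y":0,"z":0,"rx":0,"ry":0,"rz":0.18,"hand":85},{"x":0,"y":0,"z":0,"rx":0,"ry":0,"rz":0.18,"hand":85},{"x":0,"y":0,"z":0,"rx":0,"ry":0,"rz":0,"hand":85},{"x":0,"y":0,"z":0,"rx":0,"ry":0,"rz":0,"hand":85}]'
python3 - <<'E'
from h import *
c=get_calibration("wrist");f=grab_frame("wrist");cv2.imwrite("pics/w3.png",f[:,:,::-1]);np.save("w3.npy",np.hstack([c["K"],c["R"],np.array(c["t"])[:,None]]))
print(sense()["tcp_rot"],sense()["qpos"])
E
```

```text
clock: 3.82
eef_pos: [493.7, -288.6, 260.2]
tcp_rot: [-3.142, -0.0, 1.834]
contact_force: [0.3, 0.6, -0.1]
opening: 1.0
grasp_force: 0.0
[ 3.14158952e+00 -1.10102175e-04  1.83288999e+00] [-5.31880967e-01  2.43817241e-01  1.71765863e+00  8.58833595e-05
  1.18019311e+00 -7.94007333e-01]
```

View pics/w3.png

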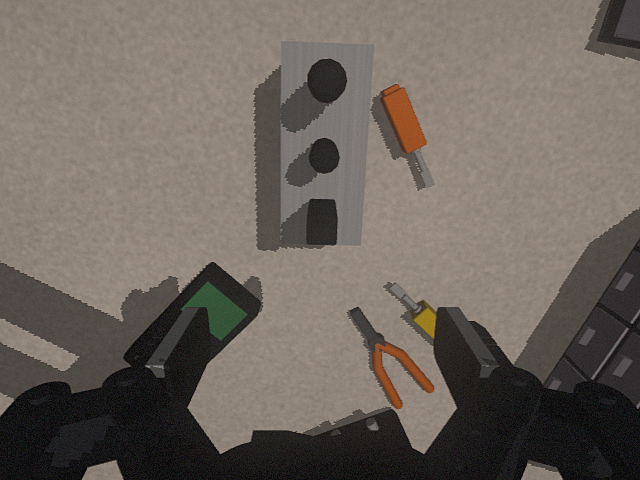

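The stand is viewed from above. The square handle is the lowest blob, x 307–337 and y 199–245. The drivers are at (324,155) and (327,80), with the orange and yellow look-alikes off to the right.

Run:
```python
from h import *
c=load("w3.npy");im=cv2.imread("pics/w3.png");g=cv2.cvtColor(im,6)
m=(g<50).astype(np.uint8);n,l,st,ce=cv2.connectedComponentsWithStats(m)
k=l[230,322];ys,xs=np.where(l==k);print(st[k])
for y in range(ys.min(),ys.max()+1,4):print(y,xs[ys==y].min(),xs[ys==y].max())
hull=cv2.convexHull(np.c_[xs,ys].astype(np.int32));print(cv2.approxPolyDP(hull,2.5,True)[:,0].tolist())
# stand top edges
for y in(60,110,180,235):
    r=g[y].astype(int);b=cv2.blur(g,(3,3))[y].astype(int);print(y,b[340:385].tolist())
```

```text
[ 306  199   31   46 1276]
199 311 328
203 309 334
207 309 335
211 308 335
215 307 336
219 308 336
223 307 336
227 307 336
231 307 336
235 307 336
239 306 336
243 307 335
[[334, 244], [307, 243], [307, 214], [311, 199], [334, 201]]
60 [122, 122, 121, 122, 122, 122, 122, 123, 123, 122, 122, 122, 121, 119, 120, 122, 124, 126, 127, 125, 123, 122, 123, 123, 123, 121, 120, 121, 122, 122, 120, 120, 124, 130, 135, 135, 134, 134, 134, 134, 135, 136, 136, 136, 136]
110 [121, 122, 124, 124, 122, 122, 122, 122, 121, 119, 120, 121, 122, 123, 125, 126, 126, 125, 123, 123, 124, 123, 122, 121, 122, 123, 122, 121, 122, 119, 111, 98, 88, 82, 80, 81, 81, 82, 81, 82, 82, 84, 82, 77, 68]
180 [124, 125, 124, 123, 121, 119, 118, 119, 120, 123, 124, 125, 123, 123, 121, 122, 122, 122, 121, 121, 121, 123, 121, 122, 125, 130, 133, 134, 135, 138, 139, 140, 141, 141, 142, 142, 142, 142, 142, 140, 139, 138, 139, 140, 141]
235 [122, 121, 119, 117, 117, 119, 121, 122, 121, 120, 119, 119, 120, 121, 120, 120, 119, 120, 120, 118, 122, 129, 138, 142, 142, 144, 143, 142, 140, 140, 141, 142, 144, 144, 143, 142, 140, 139, 139, 139, 139, 141, 142, 143, 143]
```

Run:
```python
from h import *
c=load("w3.npy");r=lambda p,z:ray("wrist",p,z,c)
T=np.array([r(p,143) for p in((306.5,214),(336.5,215),(336,245),(306.5,244))])[:,:2];print(T,T.mean(0),np.linalg.norm(T-np.roll(T,1,0),axis=1))
print("base edge mid",r((322.5,199),80),[np.degrees(np.arctan2(*(b-a)[1::-1])) for a,b in((r((372.5,60),80),r((361,235),80)),(r((281.5,60),80),r((280.5,235),80)))])
print("stand corners",[r(p,80).round(1) for p in((281.5,41),(373.5,44),(360.5,246),(280.5,244))])
# driver base centres are 50 mm apart: top of handles
print(r((326.5,85),142),r((324,158),134))
cen=list(T.mean(0));s=sense()
for z in(200,):print(rel(cen+[z]))
```

```text
[[ 480.92907612 -281.2340194 ]
 [ 500.92784678 -276.59248099]
 [ 506.46321275 -297.59960189]
 [ 486.30285443 -302.24883004]] [ 493.65574752 -289.41873308] [21.69100642 20.53033626 21.72416638 20.68949903]
base edge mid [ 492.45345525 -281.6883107    80.        ] [np.float64(-76.80328124310519), np.float64(-77.13065226883693)]
stand corners [array([ 431.7, -173.5,   80. ]), array([ 498.6, -157.7,   80. ]), array([ 535.3, -313.5,   80. ]), array([ 467.5, -329.8,   80. ])]
[ 472.46184898 -198.09033386  142.        ] [ 482.93033923 -242.62403043  134.        ]
[-0.67581144 -0.1892624  60.26771795]
```

Run:
```python
import rig
from h import *
print([n for n in dir(rig) if not n.startswith("_")],getattr(rig,"grip_depth",None))
print(rel([494.3,-291,100]))
```

```text
['MotionError', 'get_calibration', 'grab_frame', 'grip_depth', 'sense', 'sign_off'] 18.700000000000003
[-2.38101564e+00  2.29643054e-02  1.60267531e+02]
```

```bash
python3 -m creep '[{"x":-2.4,"y":0,"z":28,"rx":0,"ry":0,"rz":0.033,"hand":60},{"x":0,"y":0,"z":28,"rx":0,"ry":0,"rz":0,"hand":50},{"x":0,"y":0,"z":28,"rx":0,"ry":0,"rz":0,"hand":50},{"x":0,"y":0,"z":28,"rx":0,"ry":0,"rz":0,"hand":50},{"x":0,"y":0,"z":28,"rx":0,"ry":0,"rz":0,"hand":50},{"x":0,"y":0,"z":18,"rx":0,"ry":0,"rz":0,"hand":50},{"x":0,"y":0,"z":10,"rx":0,"ry":0,"rz":0,"hand":50},{"x":0,"y":0,"z":0,"rx":0,"ry":0,"rz":0,"hand":50},{"x":0,"y":0,"z":0,"rx":0,"ry":0,"rz":0,"hand":30},{"x":0,"y":0,"z":0,"rx":0,"ry":0,"rz":0,"hand":15},{"x":0,"y":0,"z":0,"rx":0,"ry":0,"rz":0,"hand":10},{"x":0,"y":0,"z":0,"rx":0,"ry":0,"rz":0,"hand":10},{"x":0,"y":0,"z":0,"rx":0,"ry":0,"rz":0,"hand":10},{"x":0,"y":0,"z":0,"rx":0,"ry":0,"rz":0,"hand":10}]' 110; python3 -c "
from h import *
print(sense()['contact_force'],sense()['eef_pos'],sense()['tcp_rot'])"
```

```text
clock: 5.62
eef_pos: [494.8, -292.0, 93.4]
tcp_rot: [3.14, 0.001, 1.796]
contact_force: [-0.2, 1.4, 7.0]
opening: 0.242
grasp_force: 107.4
[-0.24956216  1.3672376   7.0021402 ] [ 494.78036699 -292.01337856   93.41060741] [3.14010157e+00 1.41713117e-03 1.79582071e+00]
```

```bash
python3 -m creep '[{"x":0,"y":0,"z":-12,"rx":0,"ry":0,"rz":0,"hand":10},{"x":0,"y":0,"z":-27,"rx":0,"ry":0,"rz":0,"hand":10},{"x":0,"y":0,"z":-27,"rx":0,"ry":0,"rz":0,"hand":10},{"x":0,"y":0,"z":-27,"rx":0,"ry":0,"rz":0.13,"hand":10},{"x":0,"y":0,"z":-27,"rx":0,"ry":0,"rz":0.13,"hand":10},{"x":0,"y":0,"z":0,"rx":0,"ry":0,"rz":0.123,"hand":10},{"x":0,"y":0,"z":0,"rx":0,"ry":0,"rz":0,"hand":10}]'; python3 -c "
from h import *
print(sense()['contact_force'],sense()['wrist_torque'],rel([446.7,179.5,190]))"
```

```text
clock: 6.5
eef_pos: [493.9, -291.5, 213.1]
tcp_rot: [3.141, 0.0, 1.414]
contact_force: [-0.2, 0.1, -1.3]
opening: 0.243
grasp_force: 107.4
[-0.1925848   0.09165859 -1.32491628] [ 0.03885566 -0.05586693  0.01973823] [ 457.82929741 -120.38932565   22.87368217]
```

```bash
python3 -m creep '[{"x":45.8,"y":-12,"z":0,"rx":0,"ry":0,"rz":0,"hand":10},{"x":45.8,"y":-12,"z":0,"rx":0,"ry":0,"rz":0,"hand":10},{"x":45.8,"y":-12,"z":0,"rx":0,"ry":0,"rz":0,"hand":10},{"x":45.8,"y":-12,"z":0,"rx":0,"ry":0,"rz":0,"hand":10},{"x":45.8,"y":-12,"z":0,"rx":0,"ry":0,"rz":0,"hand":10},{"x":45.8,"y":-12,"z":0,"rx":0,"ry":0,"rz":0,"hand":10},{"x":45.8,"y":-12,"z":0,"rx":0,"ry":0,"rz":0,"hand":10},{"x":45.8,"y":-12,"z":10,"rx":0,"ry":0,"rz":0,"hand":10},{"x":45.8,"y":-12,"z":20,"rx":0,"ry":0,"rz":0,"hand":10},{"x":45.8,"y":-12,"z":25,"rx":0,"ry":0,"rz":0,"hand":10},{"x":0,"y":0,"z":20,"rx":0,"ry":0,"rz":0,"hand":10},{"x":0,"y":0,"z":0,"rx":0,"ry":0,"rz":0,"hand":10},{"x":0,"y":0,"z":0,"rx":0,"ry":0,"rz":0,"hand":10},{"x":0,"y":0,"z":0,"rx":0,"ry":0,"rz":0,"hand":10}]'
python3 - <<'E'
from h import *
c=get_calibration("wrist");f=grab_frame("wrist");cv2.imwrite("pics/w4.png",f[:,:,::-1]);np.save("w4.npy",np.hstack([c["K"],c["R"],np.array(c["t"])[:,None]]))
s=sense();print(s["eef_pos"],s["tcp_rot"],s["contact_force"])
p=proj("wrist",[446.7,179.5,58],c);print(p,proj("wrist",s["eef_pos"]-[0,0,55.4],c))
u,v=p.astype(int);cr=f[max(0,v-75):v+75,u-100:u+100,::-1];cv2.imwrite("pics/w4c.png",cv2.resize(cr,None,fx=4,fy=4,interpolation=0));print(u-100,max(0,v-75))
E
```

```text
clock: 8.25
eef_pos: [448.3, 179.3, 138.2]
tcp_rot: [3.14, -0.001, 1.412]
contact_force: [-1.6, -0.5, -1.3]
opening: 0.241
grasp_force: 107.7
[448.21726647 179.29396461 138.14752246] [ 3.14032591e+00 -7.35591157e-04  1.41224694e+00] [ 0.67925699  0.06279875 -1.1918732 ]
[318.84484276 246.49969074] [321.37387352 261.60175108]
218 171
```

View pics/w4c.png

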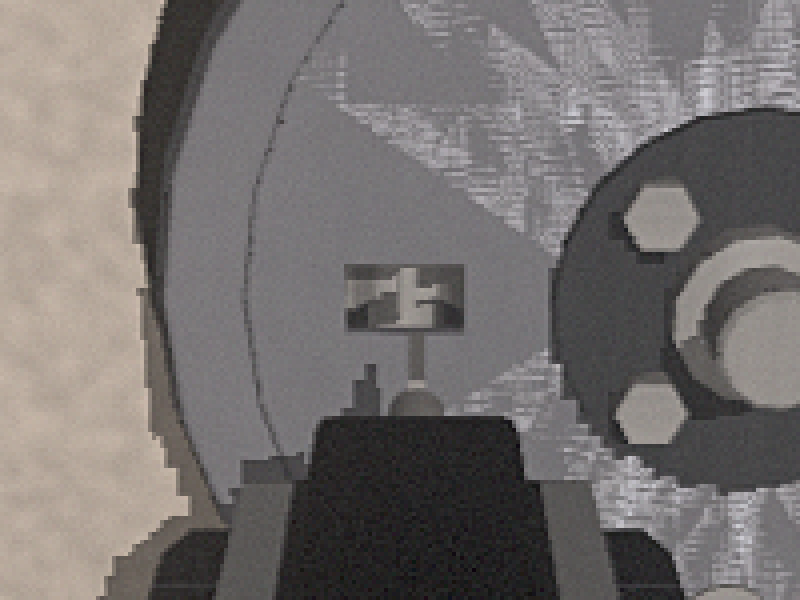

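The slot is at px x 304–334, y 237–254. A tooth crest shows at px ≈320, about 0.4 mm to +x of the slot's centre. The blade edge is at px (322.5,254), about 1.8 mm to +x of centre and about 1 mm too far to −y. I'll shift the blade into the gap on the +x side of that tooth and come down to just above the plate.

```bash
python3 -m creep '[{"x":1.1,"y":2.7,"z":5,"rx":0,"ry":0,"rz":0,"hand":10},{"x":0,"y":0,"z":8,"rx":0,"ry":0,"rz":0,"hand":10},{"x":0,"y":0,"z":6,"rx":0,"ry":0,"rz":0,"hand":10},{"x":0,"y":0,"z":3,"rx":0,"ry":0,"rz":0,"hand":10},{"x":0,"y":0,"z":0,"rx":0,"ry":0,"rz":0,"hand":10},{"x":0,"y":0,"z":0,"rx":0,"ry":0,"rz":0,"hand":10}]'
cat >> h.py <<'E'
S0=np.array([446.7,179.5]);BX=np.array([.9875,-.157]);BY=np.array([.157,.9875])
def st():
    s=sense();d=s["eef_pos"][:2]-S0
    print("t %.2f bx %.2f by %.2f tipz %.2f F(bx,by,z) %.2f %.2f %.2f"%(s["clock"],d@BX,d@BY,s["eef_pos"][2]-55.4,s["contact_force"][:2]@BX,s["contact_force"][:2]@BY,s["contact_force"][2]),"M",s["wrist_torque"].round(2),s["tcp_rot"].round(4))
E
python3 - <<'E'
from h import *
st();c=get_calibration("wrist");f=grab_frame("wrist");cv2.imwrite("pics/w5.png",f[:,:,::-1])
print(proj("wrist",[446.7,179.5,58],c))
g=cv2.cvtColor(f,7);r,cc=(195,280) 
p=proj("wrist",[446.7,179.5,58],c).astype(int);print(p)
print("cols",list(range(p[0]-20,p[0]+22,2)))
for y in range(p[1]-14,p[1]+32,2):print(y,g[y,p[0]-20:p[0]+22:2].tolist())
E
```

```text
clock: 9.05
eef_pos: [450.5, 180.4, 115.4]
tcp_rot: [3.141, -0.0, 1.413]
contact_force: [0.2, -0.5, -0.9]
opening: 0.24
grasp_force: 107.7
t 9.05 bx 3.64 by 1.45 tipz 59.98 F(bx,by,z) 0.29 -0.47 -0.93 M [ 0.   -0.01  0.04] [ 3.1414e+00 -1.0000e-04  1.4128e+00]
[314.92473571 262.6923735 ]
[314 262]
cols [294, 296, 298, 300, 302, 304, 306, 308, 310, 312, 314, 316, 318, 320, 322, 324, 326, 328, 330, 332, 334]
248 [122, 121, 120, 116, 119, 124, 121, 119, 124, 121, 122, 120, 127, 123, 119, 118, 119, 118, 119, 121, 122]
250 [122, 121, 119, 123, 123, 122, 123, 120, 120, 124, 121, 122, 115, 122, 117, 119, 117, 121, 121, 123, 122]
252 [119, 123, 108, 90, 88, 91, 88, 104, 103, 104, 105, 103, 101, 103, 100, 98, 93, 97, 96, 118, 121]
254 [120, 121, 110, 82, 71, 69, 64, 83, 89, 92, 147, 151, 121, 91, 94, 85, 76, 71, 73, 116, 119]
256 [118, 123, 109, 142, 116, 114, 113, 145, 151, 155, 147, 154, 112, 90, 93, 88, 96, 79, 74, 117, 122]
258 [121, 120, 107, 139, 110, 114, 109, 142, 151, 157, 153, 87, 135, 112, 88, 117, 101, 71, 78, 116, 126]
260 [120, 120, 104, 135, 110, 109, 109, 120, 86, 93, 157, 87,
[... 838 characters left out ...]
5, 36, 41, 38, 36, 40, 37, 42, 41, 35, 36, 36, 43, 36, 39, 43, 47, 39, 37]
280 [120, 85, 39, 46, 42, 46, 39, 37, 43, 38, 37, 41, 44, 46, 33, 42, 31, 39, 33, 42, 33]
282 [120, 64, 42, 31, 43, 39, 39, 34, 39, 41, 39, 44, 40, 30, 42, 29, 45, 36, 35, 30, 33]
284 [126, 32, 39, 39, 45, 40, 39, 42, 39, 35, 41, 38, 40, 35, 36, 40, 30, 32, 40, 40, 39]
286 [76, 39, 39, 45, 27, 39, 38, 38, 39, 30, 34, 33, 40, 42, 35, 39, 38, 31, 34, 34, 33]
288 [84, 37, 45, 46, 37, 42, 37, 15, 46, 34, 31, 34, 27, 33, 40, 34, 31, 36, 45, 37, 32]
290 [73, 37, 42, 44, 42, 27, 39, 38, 33, 39, 34, 41, 37, 26, 41, 36, 36, 36, 35, 39, 35]
292 [38, 38, 39, 37, 29, 35, 41, 41, 34, 38, 36, 40, 36, 39, 35, 31, 25, 34, 34, 43, 36]
```

```bash
python3 -c "
import cv2
f=cv2.imread('pics/w5.png');cv2.imwrite('pics/w5c.png',cv2.resize(f[240:285,290:345],None,fx=10,fy=10,interpolation=0))"
```

```text
(no output)
```

View pics/w5c.png

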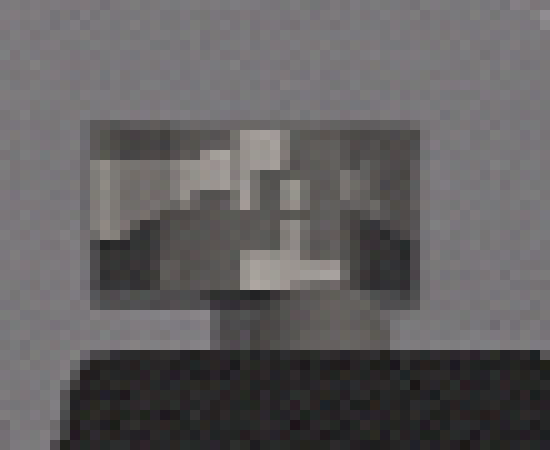

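The slot is at px 299–332, with the tooth crest at ≈316.5. The blade (≈322) is about 3.8 mm to +x, over the gap. I'll nudge it and insert gently.

```bash
python3 -m creep '[{"x":0,"y":0.6,"z":1,"rx":0,"ry":0,"rz":0,"hand":10},{"x":0,"y":0,"z":2,"rx":0,"ry":0,"rz":0,"hand":10},{"x":0,"y":0,"z":1.5,"rx":0,"ry":0,"rz":0,"hand":10},{"x":0,"y":0,"z":0,"rx":0,"ry":0,"rz":0,"hand":10}]'; python3 -c "from h import *;st()"
```

```text
clock: 9.6
eef_pos: [450.9, 180.1, 110.6]
tcp_rot: [-3.141, 0.0, 1.413]
contact_force: [-0.4, -0.0, -0.4]
opening: 0.243
grasp_force: 107.7
t 9.60 bx 4.04 by 1.29 tipz 55.20 F(bx,by,z) -0.35 -0.10 -0.41 M [-0.02 -0.02  0.03] [-3.1413e+00  2.0000e-04  1.4128e+00]
```

```bash
python3 -m creep '[{"x":0,"y":0,"z":2,"rx":0,"ry":0,"rz":0,"hand":10},{"x":0,"y":0,"z":1.5,"rx":0,"ry":0,"rz":0,"hand":10},{"x":0,"y":0,"z":1,"rx":0,"ry":0,"rz":0,"hand":10},{"x":0,"y":0,"z":0,"rx":0,"ry":0,"rz":0,"hand":10}]'; python3 -c "from h import *;st()"
```

```text
clock: 10.1
eef_pos: [451.0, 180.2, 106.2]
tcp_rot: [-3.142, 0.0, 1.413]
contact_force: [-0.4, 0.1, -1.8]
opening: 0.242
grasp_force: 107.7
t 10.10 bx 4.11 by 1.36 tipz 50.81 F(bx,by,z) -0.37 0.02 -1.78 M [-0.12 -0.04  0.01] [-3.1415  0.      1.4128]
```

```bash
python3 -m creep '[{"x":0,"y":0,"z":1.5,"rx":0,"ry":0,"rz":0,"hand":10},{"x":0,"y":0,"z":1.2,"rx":0,"ry":0,"rz":0,"hand":10},{"x":0,"y":-0.5,"z":0,"rx":0,"ry":0,"rz":0,"hand":10},{"x":0,"y":0,"z":0,"rx":0,"ry":0,"rz":0,"hand":10}]'; python3 -c "from h import *;st()"
```

```text
clock: 10.6
eef_pos: [450.5, 180.3, 103.6]
tcp_rot: [-3.142, 0.0, 1.413]
contact_force: [-0.0, -0.6, -0.6]
opening: 0.236
grasp_force: 107.7
t 10.60 bx 3.63 by 1.36 tipz 48.19 F(bx,by,z) 0.09 -0.64 -0.62 M [ 0.   -0.03 -0.02] [-3.1416  0.      1.4128]
```

```bash
python3 -m creep '[{"x":0,"y":-0.7,"z":0,"rx":0,"ry":0,"rz":0,"hand":10},{"x":0,"y":-0.7,"z":0,"rx":0,"ry":0,"rz":0,"hand":10},{"x":0,"y":-0.7,"z":0,"rx":0,"ry":0,"rz":0,"hand":10},{"x":0,"y":-0.7,"z":0,"rx":0,"ry":0,"rz":0,"hand":10},{"x":0,"y":0,"z":0,"rx":0,"ry":0,"rz":0,"hand":10}]'; python3 -c "from h import *;st()"
```

```text
clock: 11.22
eef_pos: [448.1, 180.8, 103.7]
tcp_rot: [3.141, -0.0, 1.413]
contact_force: [3.2, -1.7, -0.5]
opening: 0.246
grasp_force: 107.6
t 11.22 bx 1.16 by 1.48 tipz 48.33 F(bx,by,z) 3.41 -1.21 -0.46 M [-0.29 -0.53  0.02] [ 3.1409e+00 -3.0000e-04  1.4129e+00]
```

```bash
python3 -m creep '[{"x":0,"y":-0.7,"z":0,"rx":0,"ry":0,"rz":0,"hand":10},{"x":0,"y":-0.7,"z":0,"rx":0,"ry":0,"rz":0,"hand":10},{"x":0,"y":-0.7,"z":0,"rx":0,"ry":0,"rz":0,"hand":10},{"x":0,"y":-0.7,"z":0,"rx":0,"ry":0,"rz":0,"hand":10}]'; python3 -c "from h import *;st()"
```

```text
clock: 11.72
eef_pos: [444.9, 181.2, 103.6]
tcp_rot: [-3.142, -0.0, 1.413]
contact_force: [3.8, -0.7, -1.3]
opening: 0.245
grasp_force: 107.6
t 11.72 bx -2.01 by 1.41 tipz 48.16 F(bx,by,z) 3.85 -0.13 -1.32 M [-0.11 -0.63  0.01] [-3.1416e+00 -1.0000e-04  1.4128e+00]
```

```bash
python3 -m creep '[{"x":0,"y":-0.7,"z":0,"rx":0,"ry":0,"rz":0,"hand":10},{"x":0,"y":-0.7,"z":0,"rx":0,"ry":0,"rz":0,"hand":10},{"x":0,"y":-0.7,"z":0,"rx":0,"ry":0,"rz":0,"hand":10},{"x":0,"y":-0.7,"z":0,"rx":0,"ry":0,"rz":0,"hand":10},{"x":0,"y":-0.7,"z":0,"rx":0,"ry":0,"rz":0,"hand":10},{"x":0,"y":0,"z":0,"rx":0,"ry":0,"rz":0,"hand":10}]'; python3 -c "from h import *;st()"
```

```text
clock: 12.48
eef_pos: [441.4, 181.7, 103.6]
tcp_rot: [-3.141, 0.0, 1.413]
contact_force: [2.4, -0.6, -0.3]
opening: 0.244
grasp_force: 107.6
t 12.47 bx -5.55 by 1.33 tipz 48.17 F(bx,by,z) 2.43 -0.22 -0.31 M [-0.06 -0.56 -0.01] [-3.1414e+00  1.0000e-04  1.4128e+00]
```

```bash
python3 -m creep '[{"x":0,"y":-0.7,"z":0,"rx":0,"ry":0,"rz":0,"hand":10},{"x":0,"y":0,"z":0,"rx":0,"ry":0,"rz":0,"hand":10},{"x":0,"y":1.2,"z":0,"rx":0,"ry":0,"rz":0,"hand":10},{"x":0,"y":0.6,"z":-1.5,"rx":0,"ry":0,"rz":0,"hand":10},{"x":0,"y":0,"z":-2,"rx":0,"ry":0,"rz":0,"hand":10},{"x":0,"y":0,"z":-2.5,"rx":0,"ry":0,"rz":0,"hand":10},{"x":0,"y":0,"z":0,"rx":0,"ry":0,"rz":0,"hand":10}]'; python3 -c "from h import *;st()"
```

```text
clock: 13.35
eef_pos: [442.7, 181.6, 109.8]
tcp_rot: [3.141, -0.0, 1.413]
contact_force: [-0.8, -0.5, -1.0]
opening: 0.241
grasp_force: 107.7
t 13.35 bx -4.30 by 1.40 tipz 54.42 F(bx,by,z) -0.66 -0.62 -0.97 M [0.02 0.01 0.01] [ 3.1414e+00 -1.0000e-04  1.4127e+00]
```

```bash
python3 -m creep '[{"x":0,"y":3,"z":0,"rx":0,"ry":0,"rz":0,"hand":10},{"x":0,"y":3,"z":0,"rx":0,"ry":0,"rz":0,"hand":10},{"x":0,"y":2.5,"z":0,"rx":0,"ry":0,"rz":0,"hand":10},{"x":0,"y":0,"z":0,"rx":0,"ry":0,"rz":0,"hand":10},{"x":0,"y":0,"z":1.5,"rx":0,"ry":0,"rz":0,"hand":10},{"x":0,"y":0,"z":1.5,"rx":0,"ry":0,"rz":0,"hand":10},{"x":0,"y":0,"z":0,"rx":0,"ry":0,"rz":0,"hand":10}]'; python3 -c "from h import *;st()"
```

```text
clock: 14.22
eef_pos: [450.8, 180.1, 106.4]
tcp_rot: [-3.141, 0.0, 1.413]
contact_force: [0.0, -0.9, -0.3]
opening: 0.241
grasp_force: 107.7
t 14.22 bx 3.94 by 1.27 tipz 50.99 F(bx,by,z) 0.16 -0.87 -0.29 M [-0.02  0.    0.01] [-3.1412e+00  2.0000e-04  1.4129e+00]
```

```bash
python3 -m creep '[{"x":0,"y":0,"z":1.5,"rx":0,"ry":0,"rz":0,"hand":10},{"x":0,"y":0,"z":1.4,"rx":0,"ry":0,"rz":0,"hand":10},{"x":0,"y":-0.7,"z":0,"rx":0,"ry":0,"rz":0,"hand":10},{"x":0,"y":-0.7,"z":0,"rx":0,"ry":0,"rz":0,"hand":10},{"x":0,"y":-0.7,"z":0,"rx":0,"ry":0,"rz":0,"hand":10},{"x":0,"y":0,"z":0,"rx":0,"ry":0,"rz":0,"hand":10}]'; python3 -c "from h import *;st()"
```

```text
clock: 14.98
eef_pos: [449.4, 180.5, 103.8]
tcp_rot: [3.141, -0.0, 1.413]
contact_force: [2.7, -1.5, -1.8]
opening: 0.241
grasp_force: 107.5
t 14.97 bx 2.45 by 1.44 tipz 48.42 F(bx,by,z) 2.86 -1.03 -1.79 M [-0.26 -0.56  0.06] [ 3.1407e+00 -2.0000e-04  1.4129e+00]
```

```bash
python3 -m creep '[{"x":0,"y":-0.7,"z":0,"rx":0,"ry":0,"rz":0,"hand":10},{"x":0,"y":-0.7,"z":0,"rx":0,"ry":0,"rz":0,"hand":10},{"x":0,"y":-0.7,"z":0,"rx":0,"ry":0,"rz":0,"hand":10},{"x":0,"y":0,"z":0,"rx":0,"ry":0,"rz":0,"hand":10}]'; python3 -c "from h import *;st()"
```

```text
clock: 15.48
eef_pos: [446.9, 180.9, 103.8]
tcp_rot: [3.141, -0.0, 1.413]
contact_force: [2.6, -1.1, 0.4]
opening: 0.245
grasp_force: 107.8
t 15.47 bx 0.02 by 1.44 tipz 48.39 F(bx,by,z) 2.74 -0.64 0.40 M [-0.15 -0.57 -0.03] [ 3.1414e+00 -2.0000e-04  1.4128e+00]
```

```bash
python3 -m creep '[{"x":0,"y":-0.6,"z":0,"rx":0,"ry":0,"rz":0,"hand":10},{"x":0,"y":-0.6,"z":0,"rx":0,"ry":0,"rz":0,"hand":10},{"x":0,"y":-0.6,"z":0,"rx":0,"ry":0,"rz":0,"hand":10},{"x":0,"y":0,"z":0,"rx":0,"ry":0,"rz":0,"hand":10}]'; python3 -c "from h import *;st()"
```

```text
clock: 15.98
eef_pos: [445.0, 181.2, 103.6]
tcp_rot: [-3.141, 0.0, 1.413]
contact_force: [3.1, -0.2, -0.6]
opening: 0.242
grasp_force: 107.7
t 15.97 bx -1.97 by 1.39 tipz 48.25 F(bx,by,z) 3.13 0.30 -0.65 M [ 0.01 -0.55  0.02] [-3.1414  0.      1.4128]
```

```bash
python3 -m creep '[{"x":0,"y":-0.5,"z":0,"rx":0,"ry":0,"rz":0,"hand":10},{"x":0,"y":-0.5,"z":0,"rx":0,"ry":0,"rz":0,"hand":10}]'; python3 -c "from h import *;st()"
```

```text
clock: 16.23
eef_pos: [444.1, 181.3, 103.6]
tcp_rot: [-3.142, 0.0, 1.413]
contact_force: [2.1, -0.5, -1.9]
opening: 0.241
grasp_force: 107.6
t 16.23 bx -2.89 by 1.32 tipz 48.22 F(bx,by,z) 2.14 -0.13 -1.86 M [-0.07 -0.6  -0.02] [-3.1415e+00  1.0000e-04  1.4128e+00]
```

```bash
python3 -m creep '[{"x":0,"y":-0.4,"z":0,"rx":0,"ry":0,"rz":0,"hand":10},{"x":0,"y":-0.4,"z":0,"rx":0,"ry":0,"rz":0,"hand":10}]'; python3 -c "from h import *;st()"
```

```text
clock: 16.48
eef_pos: [443.2, 181.4, 103.7]
tcp_rot: [-3.142, 0.0, 1.413]
contact_force: [2.8, -0.4, -1.5]
opening: 0.241
grasp_force: 107.6
t 16.48 bx -3.70 by 1.31 tipz 48.26 F(bx,by,z) 2.85 0.03 -1.53 M [-0.09 -0.57  0.03] [-3.1415e+00  1.0000e-04  1.4128e+00]
```

```bash
python3 -m creep '[{"x":0,"y":-0.4,"z":0,"rx":0,"ry":0,"rz":0,"hand":10},{"x":0,"y":-0.4,"z":0,"rx":0,"ry":0,"rz":0,"hand":10}]'; python3 -c "from h import *;st()"
```

```text
clock: 16.73
eef_pos: [442.5, 181.5, 103.7]
tcp_rot: [-3.142, 0.0, 1.413]
contact_force: [2.7, -0.5, -1.2]
opening: 0.246
grasp_force: 107.6
t 16.73 bx -4.47 by 1.34 tipz 48.29 F(bx,by,z) 2.74 -0.09 -1.20 M [-0.14 -0.58 -0.05] [-3.1416  0.      1.4128]
```

```bash
python3 -m creep '[{"x":0,"y":-0.4,"z":0,"rx":0,"ry":0,"rz":0,"hand":10},{"x":0,"y":-0.4,"z":0,"rx":0,"ry":0,"rz":0,"hand":10}]'; python3 -c "from h import *;st()"
```

```text
clock: 16.98
eef_pos: [441.7, 181.6, 103.7]
tcp_rot: [-3.142, 0.0, 1.413]
contact_force: [2.6, -0.7, -0.5]
opening: 0.243
grasp_force: 107.6
t 16.98 bx -5.29 by 1.33 tipz 48.28 F(bx,by,z) 2.70 -0.27 -0.50 M [-0.12 -0.64 -0.  ] [-3.1416e+00  1.0000e-04  1.4128e+00]
```

```bash
python3 -m creep '[{"x":0,"y":-0.4,"z":0,"rx":0,"ry":0,"rz":0,"hand":10},{"x":0,"y":-0.4,"z":0,"rx":0,"ry":0,"rz":0,"hand":10}]'; python3 -c "from h import *;st()"
```

```text
clock: 17.23
eef_pos: [440.9, 181.8, 103.7]
tcp_rot: [3.142, -0.0, 1.413]
contact_force: [2.5, -0.5, -0.4]
opening: 0.242
grasp_force: 107.6
t 17.23 bx -6.06 by 1.38 tipz 48.30 F(bx,by,z) 2.58 -0.14 -0.44 M [-0.08 -0.55  0.03] [ 3.1416 -0.      1.4128]
```

```bash
python3 -m creep '[{"x":0,"y":1.2,"z":0,"rx":0,"ry":0,"rz":0,"hand":10},{"x":0,"y":0.6,"z":-1.5,"rx":0,"ry":0,"rz":0,"hand":10},{"x":0,"y":0,"z":-2,"rx":0,"ry":0,"rz":0,"hand":10},{"x":0,"y":0,"z":-2.5,"rx":0,"ry":0,"rz":0,"hand":10},{"x":0,"y":0,"z":0,"rx":0,"ry":0,"rz":0,"hand":10},{"x":0,"y":3,"z":0,"rx":0,"ry":0,"rz":0,"hand":10},{"x":0,"y":3,"z":0,"rx":0,"ry":0,"rz":0,"hand":10},{"x":0,"y":2.5,"z":0,"rx":0,"ry":0,"rz":0,"hand":10},{"x":0,"y":0,"z":0,"rx":0,"ry":0,"rz":0,"hand":10},{"x":0,"y":0,"z":1.5,"rx":0,"ry":0,"rz":0,"hand":10},{"x":0,"y":0,"z":1.5,"rx":0,"ry":0,"rz":0,"hand":10},{"x":0,"y":0,"z":0,"rx":0,"ry":0,"rz":0,"hand":10}]'; python3 -c "from h import *;st()"
```

```text
clock: 18.73
eef_pos: [450.9, 180.1, 106.5]
tcp_rot: [-3.141, 0.0, 1.413]
contact_force: [-0.7, 0.5, -1.3]
opening: 0.242
grasp_force: 107.7
t 18.73 bx 4.09 by 1.30 tipz 51.11 F(bx,by,z) -0.73 0.39 -1.33 M [0.02 0.02 0.01] [-3.1413e+00  2.0000e-04  1.4128e+00]
```

```bash
python3 -m creep '[{"x":0,"y":0,"z":1.5,"rx":0,"ry":0,"rz":0,"hand":10},{"x":0,"y":0,"z":1.4,"rx":0,"ry":0,"rz":0,"hand":10},{"x":0,"y":-0.4,"z":0,"rx":0,"ry":0,"rz":0,"hand":10},{"x":0,"y":-0.4,"z":0,"rx":0,"ry":0,"rz":0,"hand":10},{"x":0,"y":0,"z":0,"rx":0,"ry":0,"rz":0,"hand":10}]'; python3 -c "from h import *;st()"
```

```text
clock: 19.35
eef_pos: [450.3, 180.3, 103.8]
tcp_rot: [3.142, -0.0, 1.413]
contact_force: [0.3, 1.0, -1.3]
opening: 0.245
grasp_force: 107.7
t 19.35 bx 3.45 by 1.34 tipz 48.42 F(bx,by,z) 0.11 1.00 -1.30 M [-0.06 -0.04  0.02] [ 3.1415 -0.      1.4127]
```

```bash
python3 -m creep '[{"x":0,"y":-0.4,"z":0,"rx":0,"ry":0,"rz":0,"hand":10},{"x":0,"y":-0.3,"z":0,"rx":0,"ry":0,"rz":0,"hand":10},{"x":0,"y":0,"z":0,"rx":0,"ry":0,"rz":0,"hand":10}]'; python3 -c "from h import *;st()"
```

```text
clock: 19.73
eef_pos: [449.8, 180.4, 103.8]
tcp_rot: [3.141, -0.0, 1.413]
contact_force: [1.1, 0.5, -1.2]
opening: 0.244
grasp_force: 107.7
t 19.73 bx 2.92 by 1.40 tipz 48.43 F(bx,by,z) 1.02 0.64 -1.17 M [-0.13 -0.14  0.01] [ 3.1412e+00 -1.0000e-04  1.4129e+00]
```

```bash
python3 -m creep '[{"x":0,"y":-0.3,"z":0,"rx":0,"ry":0,"rz":0,"hand":10},{"x":0,"y":-0.3,"z":0,"rx":0,"ry":0,"rz":0,"hand":10},{"x":0,"y":0,"z":0,"rx":0,"ry":0,"rz":0,"hand":10}]'; python3 -c "from h import *;st()"
```

```text
clock: 20.1
eef_pos: [449.3, 180.5, 103.9]
tcp_rot: [3.141, -0.0, 1.413]
contact_force: [2.0, -0.7, -1.2]
opening: 0.243
grasp_force: 107.7
t 20.10 bx 2.45 by 1.43 tipz 48.48 F(bx,by,z) 2.13 -0.40 -1.16 M [-0.21 -0.53 -0.01] [ 3.1410e+00 -2.0000e-04  1.4128e+00]
```

```bash
python3 -m creep '[{"x":0,"y":-0.3,"z":0,"rx":0,"ry":0,"rz":0,"hand":10},{"x":0,"y":-0.3,"z":0,"rx":0,"ry":0,"rz":0,"hand":10}]'; python3 -c "from h import *;st()"
```

```text
clock: 20.35
eef_pos: [448.6, 180.6, 103.9]
tcp_rot: [3.141, -0.0, 1.413]
contact_force: [2.3, -0.2, -0.7]
opening: 0.241
grasp_force: 107.8
t 20.35 bx 1.71 by 1.42 tipz 48.49 F(bx,by,z) 2.32 0.15 -0.65 M [-0.18 -0.58 -0.01] [ 3.1412e+00 -1.0000e-04  1.4129e+00]
```

```bash
python3 -m creep '[{"x":0,"y":-0.25,"z":0,"rx":0,"ry":0,"rz":0,"hand":10},{"x":0,"y":-0.25,"z":0,"rx":0,"ry":0,"rz":0,"hand":10}]' >/dev/null; python3 -c "from h import *;st()"
```

```text
t 20.60 bx 1.15 by 1.42 tipz 48.46 F(bx,by,z) 2.96 -0.79 -0.93 M [-0.26 -0.59 -0.01] [ 3.1413e+00 -1.0000e-04  1.4128e+00]
```

```bash
python3 -m creep '[{"x":0,"y":-0.25,"z":0,"rx":0,"ry":0,"rz":0,"hand":10},{"x":0,"y":-0.25,"z":0,"rx":0,"ry":0,"rz":0,"hand":10}]'>/dev/null; python3 -c "from h import *;st()"
```

```text
t 20.85 bx 0.63 by 1.44 tipz 48.47 F(bx,by,z) 2.02 -0.43 0.27 M [-0.2  -0.55  0.01] [ 3.1414e+00 -1.0000e-04  1.4128e+00]
```

```bash
python3 -m creep '[{"x":0,"y":-0.25,"z":0,"rx":0,"ry":0,"rz":0,"hand":10},{"x":0,"y":-0.25,"z":0,"rx":0,"ry":0,"rz":0,"hand":10}]' >/dev/null; python3 -c "from h import *;st()"
```

```text
t 21.10 bx 0.08 by 1.41 tipz 48.42 F(bx,by,z) 1.93 -0.64 1.13 M [-0.13 -0.54 -0.01] [ 3.1415e+00 -1.0000e-04  1.4128e+00]
```

```bash
python3 -m creep '[{"x":0,"y":-0.25,"z":0,"rx":0,"ry":0,"rz":0,"hand":10},{"x":0,"y":-0.25,"z":0,"rx":0,"ry":0,"rz":0,"hand":10}]'>/dev/null; python3 -c "from h import *;st()"
```

```text
t 21.35 bx -0.39 by 1.42 tipz 48.39 F(bx,by,z) 2.75 -0.14 0.14 M [-0.1  -0.66  0.02] [ 3.1414e+00 -1.0000e-04  1.4128e+00]
```

```bash
python3 -m creep '[{"x":0,"y":-0.25,"z":0,"rx":0,"ry":0,"rz":0,"hand":10},{"x":0,"y":-0.25,"z":0,"rx":0,"ry":0,"rz":0,"hand":10}]' >/dev/null; python3 -c "from h import *;st()"
```

```text
t 21.60 bx -0.58 by 1.45 tipz 48.46 F(bx,by,z) 3.88 -0.39 -0.53 M [-0.25 -1.    0.04] [ 3.1408e+00 -2.0000e-04  1.4129e+00]
```

```bash
python3 -m creep '[{"x":0,"y":-0.25,"z":0,"rx":0,"ry":0,"rz":0,"hand":10},{"x":0,"y":-0.25,"z":0,"rx":0,"ry":0,"rz":0,"hand":10}]'>/dev/null; python3 -c "from h import *;st()"
```

```text
t 21.85 bx -0.75 by 1.48 tipz 48.52 F(bx,by,z) 5.95 -0.89 -1.00 M [-0.47 -1.4   0.04] [ 3.1402e+00 -3.0000e-04  1.4130e+00]
```

The force is climbing and the travel has stopped, so the wheel is at the hard stop. I'll bring it to about 8 N.

```bash
python3 -m creep '[{"x":0,"y":-0.2,"z":0,"rx":0,"ry":0,"rz":0,"hand":10},{"x":0,"y":0,"z":0,"rx":0,"ry":0,"rz":0,"hand":10}]' >/dev/null; python3 -c "from h import *;st()"
```

```text
t 22.10 bx -0.82 by 1.50 tipz 48.53 F(bx,by,z) 6.33 -0.19 -1.52 M [-0.44 -1.46  0.02] [ 3.1399e+00 -4.0000e-04  1.4131e+00]
```

```bash
python3 -m creep '[{"x":0,"y":-0.25,"z":0,"rx":0,"ry":0,"rz":0,"hand":10},{"x":0,"y":0,"z":0,"rx":0,"ry":0,"rz":0,"hand":10},{"x":0,"y":0,"z":0,"rx":0,"ry":0,"rz":0,"hand":10}]' >/dev/null; python3 -c "from h import *;st()"
```

```text
t 22.48 bx -0.88 by 1.51 tipz 48.55 F(bx,by,z) 7.86 -1.08 -2.66 M [-0.56 -1.55  0.01] [ 3.1396e+00 -4.0000e-04  1.4131e+00]
```

```bash
python3 -m creep '[{"x":0,"y":-0.2,"z":0,"rx":0,"ry":0,"rz":0,"hand":10},{"x":0,"y":0,"z":0,"rx":0,"ry":0,"rz":0,"hand":10},{"x":0,"y":0,"z":0,"rx":0,"ry":0,"rz":0,"hand":10}]' >/dev/null; python3 -c "
from h import *
st()
for i in range(3):
    grab_frame('wrist')
    st()"
```

```text
t 22.85 bx -0.92 by 1.53 tipz 48.57 F(bx,by,z) 7.86 -1.07 -3.06 M [-0.58 -1.69 -0.04] [ 3.1392e+00 -5.0000e-04  1.4132e+00]
t 22.90 bx -0.96 by 1.52 tipz 48.55 F(bx,by,z) 8.73 -1.70 -2.02 M [-0.56 -1.67 -0.01] [ 3.1394e+00 -4.0000e-04  1.4132e+00]
t 22.95 bx -0.96 by 1.50 tipz 48.55 F(bx,by,z) 8.03 -1.83 -2.84 M [-0.59 -1.68 -0.01] [ 3.1393e+00 -4.0000e-04  1.4132e+00]
t 23.00 bx -0.96 by 1.52 tipz 48.55 F(bx,by,z) 7.94 -1.57 -1.97 M [-0.53 -1.71  0.03] [ 3.1394e+00 -5.0000e-04  1.4132e+00]
```

Home at ~8 N. Now I'll unload, lift out, and take a reference picture of the tooth phase at the stop. Two teeth back should look identical.

```bash
python3 -m creep '[{"x":0,"y":1,"z":0,"rx":0,"ry":0,"rz":0,"hand":10},{"x":0,"y":1,"z":0,"rx":0,"ry":0,"rz":0,"hand":10},{"x":0,"y":0.8,"z":0,"rx":0,"ry":0,"rz":0,"hand":10},{"x":0,"y":0,"z":-3,"rx":0,"ry":0,"rz":0,"hand":10},{"x":0,"y":0,"z":-4,"rx":0,"ry":0,"rz":0,"hand":10},{"x":0,"y":0,"z":-9,"rx":0,"ry":0,"rz":0,"hand":10},{"x":0,"y":0,"z":-9,"rx":0,"ry":0,"rz":0,"hand":10},{"x":0,"y":0,"z":-9,"rx":0,"ry":0,"rz":0,"hand":10},{"x":0,"y":0,"z":0,"rx":0,"ry":0,"rz":0,"hand":10},{"x":0,"y":0,"z":0,"rx":0,"ry":0,"rz":0,"hand":10}]'>/dev/null
python3 - <<'E'
from h import *
st();c=get_calibration("wrist");f=grab_frame("wrist");cv2.imwrite("pics/w6.png",f[:,:,::-1]);np.save("w6.npy",np.hstack([c["K"],c["R"],np.array(c["t"])[:,None]]))
print(proj("wrist",[446.7,179.5,58],c))
a=cv2.resize(f[228:268,290:350,::-1],None,fx=9,fy=9,interpolation=0);b=cv2.imread("pics/w4.png")[226:266,290:350];b=cv2.resize(b,None,fx=4,fy=4,interpolation=0)
o=np.zeros((360+160,540,3),np.uint8);o[:360]=a;o[360:,:240]=b;cv2.imwrite("pics/w6c.png",o)
E
```

```text
t 24.25 bx 0.62 by 1.28 tipz 82.37 F(bx,by,z) -0.41 1.55 -0.90 M [-0.04  0.05  0.  ] [3.1416 0.     1.4128]
[320.58752174 248.63912594]
```

View pics/w6c.png

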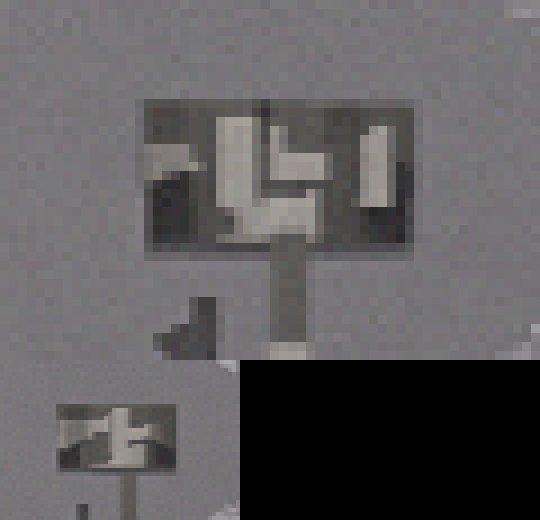

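Reference at the stop: slot px 306–336, crests at px ≈316.3 (−2.9 mm) and 331.8 (+6.8 mm). That puts the tooth at θ ≈ 0.155. Now I'll enter the gap on the −x side and back off.

```bash
python3 -m creep '[{"x":0,"y":-4,"z":6,"rx":0,"ry":0,"rz":0,"hand":10},{"x":0,"y":-3,"z":8,"rx":0,"ry":0,"rz":0,"hand":10},{"x":0,"y":0,"z":7,"rx":0,"ry":0,"rz":0,"hand":10},{"x":0,"y":0,"z":2,"rx":0,"ry":0,"rz":0,"hand":10},{"x":0,"y":0,"z":1,"rx":0,"ry":0,"rz":0,"hand":10},{"x":0,"y":0,"z":1.5,"rx":0,"ry":0,"rz":0,"hand":10},{"x":0,"y":0,"z":1,"rx":0,"ry":0,"rz":0,"hand":10},{"x":0,"y":0,"z":0,"rx":0,"ry":0,"rz":0,"hand":10}]'>/dev/null;  python3 -c "from h import *;st()"
```

```text
t 25.30 bx -6.26 by 1.36 tipz 55.93 F(bx,by,z) 0.05 -0.86 -1.42 M [ 0.03 -0.02  0.08] [ 3.1415e+00 -1.0000e-04  1.4128e+00]
```

```bash
python3 -m creep '[{"x":0,"y":-0.3,"z":1.5,"rx":0,"ry":0,"rz":0,"hand":10},{"x":0,"y":0,"z":1.5,"rx":0,"ry":0,"rz":0,"hand":10},{"x":0,"y":0,"z":1.5,"rx":0,"ry":0,"rz":0,"hand":10},{"x":0,"y":0,"z":0,"rx":0,"ry":0,"rz":0,"hand":10}]'>/dev/null;  python3 -c "from h import *;st()"
```

```text
t 25.80 bx -6.69 by 1.32 tipz 51.24 F(bx,by,z) 0.53 1.14 -0.14 M [-0.01  0.01 -0.01] [-3.1414e+00  1.0000e-04  1.4128e+00]
```

```bash
python3 -m creep '[{"x":0,"y":0,"z":1.5,"rx":0,"ry":0,"rz":0,"hand":10},{"x":0,"y":0,"z":1.5,"rx":0,"ry":0,"rz":0,"hand":10},{"x":0,"y":0,"z":0,"rx":0,"ry":0,"rz":0,"hand":10}]'>/dev/null;  python3 -c "from h import *;st()"
```

```text
t 26.18 bx -6.70 by 1.30 tipz 48.24 F(bx,by,z) -0.23 -0.33 -1.60 M [ 0.03 -0.05  0.01] [-3.1413e+00  2.0000e-04  1.4128e+00]
```

Now the first back-off stroke, to bx ≈ +3.7.

```bash
python3 -m creep '[{"x":0,"y":0.7,"z":0,"rx":0,"ry":0,"rz":0,"hand":10},{"x":0,"y":0.7,"z":0,"rx":0,"ry":0,"rz":0,"hand":10},{"x":0,"y":0.7,"z":0,"rx":0,"ry":0,"rz":0,"hand":10},{"x":0,"y":0.6,"z":0,"rx":0,"ry":0,"rz":0,"hand":10},{"x":0,"y":0,"z":0,"rx":0,"ry":0,"rz":0,"hand":10}]'>/dev/null;  python3 -c "from h import *;st()"
```

```text
t 26.80 bx -4.17 by 1.22 tipz 48.31 F(bx,by,z) -1.24 0.48 0.21 M [ 0.1   0.56 -0.  ] [-3.1410e+00  3.0000e-04  1.4128e+00]
```

```bash
python3 -m creep '[{"x":0,"y":0.6,"z":0,"rx":0,"ry":0,"rz":0,"hand":10},{"x":0,"y":0.6,"z":0,"rx":0,"ry":0,"rz":0,"hand":10},{"x":0,"y":0.6,"z":0,"rx":0,"ry":0,"rz":0,"hand":10},{"x":0,"y":0,"z":0,"rx":0,"ry":0,"rz":0,"hand":10}]'>/dev/null;  python3 -c "from h import *;st()"
```

```text
t 27.30 bx -2.03 by 1.30 tipz 48.37 F(bx,by,z) -1.61 -0.21 0.22 M [-0.04  0.52 -0.01] [3.1416e+00 1.0000e-04 1.4128e+00]
```

```bash
python3 -m creep '[{"x":0,"y":0.7,"z":0,"rx":0,"ry":0,"rz":0,"hand":10},{"x":0,"y":0.7,"z":0,"rx":0,"ry":0,"rz":0,"hand":10},{"x":0,"y":0.7,"z":0,"rx":0,"ry":0,"rz":0,"hand":10},{"x":0,"y":0.7,"z":0,"rx":0,"ry":0,"rz":0,"hand":10},{"x":0,"y":0.7,"z":0,"rx":0,"ry":0,"rz":0,"hand":10},{"x":0,"y":0.7,"z":0,"rx":0,"ry":0,"rz":0,"hand":10},{"x":0,"y":0.7,"z":0,"rx":0,"ry":0,"rz":0,"hand":10},{"x":0,"y":0,"z":0,"rx":0,"ry":0,"rz":0,"hand":10}]'>/dev/null;  python3 -c "from h import *;st()"
```

```text
t 28.30 bx 2.83 by 1.32 tipz 48.33 F(bx,by,z) -2.55 0.03 -0.79 M [ 0.03  0.52 -0.04] [-3.1415  0.      1.4127]
```

```bash
python3 -m creep '[{"x":0,"y":0.5,"z":0,"rx":0,"ry":0,"rz":0,"hand":10},{"x":0,"y":0.4,"z":0,"rx":0,"ry":0,"rz":0,"hand":10},{"x":0,"y":0,"z":0,"rx":0,"ry":0,"rz":0,"hand":10}]'>/dev/null;  python3 -c "from h import *;st()"; python3 -m creep '[{"x":0,"y":-1,"z":0,"rx":0,"ry":0,"rz":0,"hand":10},{"x":0,"y":-0.8,"z":-1.5,"rx":0,"ry":0,"rz":0,"hand":10},{"x":0,"y":0,"z":-2,"rx":0,"ry":0,"rz":0,"hand":10},{"x":0,"y":0,"z":-2.5,"rx":0,"ry":0,"rz":0,"hand":10},{"x":0,"y":0,"z":0,"rx":0,"ry":0,"rz":0,"hand":10},{"x":0,"y":-3,"z":0,"rx":0,"ry":0,"rz":0,"hand":10},{"x":0,"y":-3,"z":0,"rx":0,"ry":0,"rz":0,"hand":10},{"x":0,"y":-2.6,"z":0,"rx":0,"ry":0,"rz":0,"hand":10},{"x":0,"y":0,"z":0,"rx":0,"ry":0,"rz":0,"hand":10},{"x":0,"y":0,"z":0,"rx":0,"ry":0,"rz":0,"hand":10}]'>/dev/null;  python3 -c "from h import *;st()"
```

```text
t 28.68 bx 3.77 by 1.38 tipz 48.42 F(bx,by,z) -2.79 -0.23 -0.87 M [ 0.09  0.53 -0.  ] [ 3.1415 -0.      1.4128]
t 29.93 bx -6.65 by 1.43 tipz 54.42 F(bx,by,z) 0.05 0.04 -0.74 M [ 0.05 -0.01  0.04] [ 3.1415e+00 -1.0000e-04  1.4129e+00]
```

```bash
python3 -m creep '[{"x":0,"y":0,"z":1.6,"rx":0,"ry":0,"rz":0,"hand":10},{"x":0,"y":0,"z":1.6,"rx":0,"ry":0,"rz":0,"hand":10},{"x":0,"y":0,"z":0,"rx":0,"ry":0,"rz":0,"hand":10}]'>/dev/null;  python3 -c "from h import *;st()"
```

```text
t 30.30 bx -6.76 by 1.29 tipz 50.97 F(bx,by,z) -0.20 0.35 -0.62 M [ 0.01 -0.02  0.05] [-3.1413e+00  2.0000e-04  1.4127e+00]
```

```bash
python3 -m creep '[{"x":0,"y":0,"z":1.5,"rx":0,"ry":0,"rz":0,"hand":10},{"x":0,"y":0,"z":1.4,"rx":0,"ry":0,"rz":0,"hand":10},{"x":0,"y":0.7,"z":0,"rx":0,"ry":0,"rz":0,"hand":10},{"x":0,"y":0.7,"z":0,"rx":0,"ry":0,"rz":0,"hand":10},{"x":0,"y":0.7,"z":0,"rx":0,"ry":0,"rz":0,"hand":10},{"x":0,"y":0.6,"z":0,"rx":0,"ry":0,"rz":0,"hand":10},{"x":0,"y":0,"z":0,"rx":0,"ry":0,"rz":0,"hand":10}]'>/dev/null;  python3 -c "from h import *;st()"
```

```text
t 31.18 bx -4.26 by 1.24 tipz 48.23 F(bx,by,z) -2.27 0.61 -0.19 M [ 0.03  0.51 -0.03] [-3.1411e+00  3.0000e-04  1.4128e+00]
```

```bash
python3 -m creep '[{"x":0,"y":0.7,"z":0,"rx":0,"ry":0,"rz":0,"hand":10},{"x":0,"y":0.7,"z":0,"rx":0,"ry":0,"rz":0,"hand":10},{"x":0,"y":0.7,"z":0,"rx":0,"ry":0,"rz":0,"hand":10},{"x":0,"y":0.7,"z":0,"rx":0,"ry":0,"rz":0,"hand":10},{"x":0,"y":0.7,"z":0,"rx":0,"ry":0,"rz":0,"hand":10},{"x":0,"y":0.7,"z":0,"rx":0,"ry":0,"rz":0,"hand":10},{"x":0,"y":0.7,"z":0,"rx":0,"ry":0,"rz":0,"hand":10},{"x":0,"y":0.7,"z":0,"rx":0,"ry":0,"rz":0,"hand":10},{"x":0,"y":0.6,"z":0,"rx":0,"ry":0,"rz":0,"hand":10},{"x":0,"y":0.6,"z":0,"rx":0,"ry":0,"rz":0,"hand":10},{"x":0,"y":0,"z":0,"rx":0,"ry":0,"rz":0,"hand":10}]'>/dev/null;  python3 -c "from h import *;st()"
```

```text
t 32.55 bx 2.82 by 1.33 tipz 48.25 F(bx,by,z) -2.20 0.46 -1.30 M [0.06 0.57 0.02] [-3.1415  0.      1.4127]
```

Last millimetre to 3.8, then retreat, lift out and compare the teeth against the stop picture.

```bash
python3 -m creep '[{"x":0,"y":0.5,"z":0,"rx":0,"ry":0,"rz":0,"hand":10},{"x":0,"y":0.4,"z":0,"rx":0,"ry":0,"rz":0,"hand":10},{"x":0,"y":0,"z":0,"rx":0,"ry":0,"rz":0,"hand":10}]'>/dev/null;  python3 -c "from h import *;st()"; python3 -m creep '[{"x":0,"y":-1,"z":0,"rx":0,"ry":0,"rz":0,"hand":10},{"x":0,"y":-0.8,"z":-1.5,"rx":0,"ry":0,"rz":0,"hand":10},{"x":0,"y":0,"z":-4,"rx":0,"ry":0,"rz":0,"hand":10},{"x":0,"y":0,"z":-9,"rx":0,"ry":0,"rz":0,"hand":10},{"x":0,"y":-0.7,"z":-10,"rx":0,"ry":0,"rz":0,"hand":10},{"x":0,"y":-0.6,"z":-9.5,"rx":0,"ry":0,"rz":0,"hand":10},{"x":0,"y":0,"z":0,"rx":0,"ry":0,"rz":0,"hand":10},{"x":0,"y":0,"z":0,"rx":0,"ry":0,"rz":0,"hand":10},{"x":0,"y":0,"z":0,"rx":0,"ry":0,"rz":0,"hand":10}]'>/dev/null
python3 - <<'E'
from h import *
st();f=grab_frame("wrist");cv2.imwrite("pics/w7.png",f[:,:,::-1])
a=cv2.imread("pics/w6.png")[228:268,290:350];b=f[228:268,290:350,::-1]
cv2.imwrite("pics/w7c.png",np.vstack([cv2.resize(i,None,fx=7,fy=7,interpolation=0) for i in(a,b)]))
E
```

```text
t 32.92 bx 3.78 by 1.36 tipz 48.30 F(bx,by,z) -1.01 0.26 -1.23 M [ 0.04  0.6  -0.04] [3.1415 0.     1.4128]
t 34.05 bx 0.38 by 1.21 tipz 81.97 F(bx,by,z) -0.46 0.00 -0.16 M [0.02 0.02 0.04] [-3.1410e+00  3.0000e-04  1.4128e+00]
```

View pics/w7c.png

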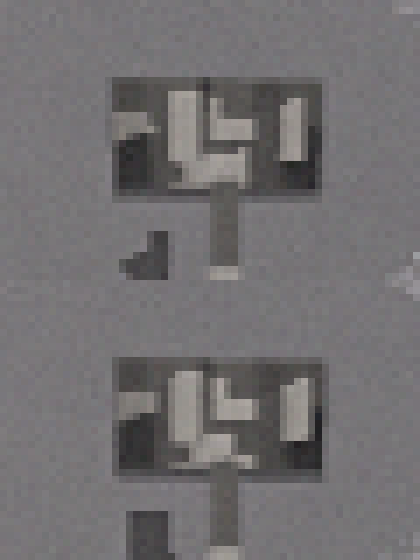

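The crests coincide in both pictures, so the wheel is exactly two teeth back. Now I'll return the tool.

```bash
python3 -m creep '[{"x":0,"y":0,"z":-26,"rx":0,"ry":0,"rz":0,"hand":10},{"x":0,"y":0,"z":-26,"rx":0,"ry":0,"rz":0,"hand":10},{"x":0,"y":0,"z":-26,"rx":0,"ry":0,"rz":0,"hand":10},{"x":-46,"y":12,"z":0,"rx":0,"ry":0,"rz":0,"hand":10},{"x":-46,"y":12,"z":0,"rx":0,"ry":0,"rz":0,"hand":10},{"x":-46,"y":12,"z":0,"rx":0,"ry":0,"rz":0,"hand":10},{"x":-46,"y":12,"z":0,"rx":0,"ry":0,"rz":0,"hand":10},{"x":-46,"y":12,"z":0,"rx":0,"ry":0,"rz":0,"hand":10},{"x":-46,"y":12,"z":0,"rx":0,"ry":0,"rz":0,"hand":10},{"x":-46,"y":12,"z":0,"rx":0,"ry":0,"rz":0,"hand":10},{"x":-46,"y":12,"z":0,"rx":0,"ry":0,"rz":0,"hand":10},{"x":-46,"y":12,"z":0,"rx":0,"ry":0,"rz":0,"hand":10},{"x":-46,"y":12,"z":0,"rx":0,"ry":0,"rz":0,"hand":10},{"x":0,"y":0,"z":0,"rx":0,"ry":0,"rz":-0.13,"hand":10},{"x":0,"y":0,"z":0,"rx":0,"ry":0,"rz":-0.13,"hand":10},{"x":0,"y":0,"z":0,"rx":0,"ry":0,"rz":-0.123,"hand":10},{"x":0,"y":0,"z":0,"rx":0,"ry":0,"rz":0,"hand":10},{"x":0,"y":0,"z":0,"rx":0,"ry":0,"rz":0,"hand":10}]'; python3 -c "
from h import *
print(rel([494.8,-292,93.4]),sense()['tcp_rot'])"
```

```text
clock: 36.35
eef_pos: [493.6, -292.3, 215.5]
tcp_rot: [-3.141, -0.0, 1.793]
contact_force: [-1.1, 0.1, -1.6]
opening: 0.242
grasp_force: 108.3
[2.51924964e-02 1.31731779e+00 1.22065594e+02] [-3.14131751e+00 -2.62529444e-04  1.79319444e+00]
```

```bash
python3 -m creep '[{"x":0,"y":1.2,"z":20,"rx":0,"ry":0,"rz":-0.003,"hand":10},{"x":0,"y":0,"z":20,"rx":0,"ry":0,"rz":0,"hand":10},{"x":0,"y":0,"z":20,"rx":0,"ry":0,"rz":0,"hand":10},{"x":0,"y":0,"z":12,"rx":0,"ry":0,"rz":0,"hand":10},{"x":0,"y":0,"z":0,"rx":0,"ry":0,"rz":0,"hand":10},{"x":0,"y":0,"z":0,"rx":0,"ry":0,"rz":0,"hand":10}]'; python3 -c "
from h import *
print(rel([494.8,-292,93.4]),sense()['tcp_rot'])"
```

```text
clock: 37.1
eef_pos: [495.2, -292.4, 144.3]
tcp_rot: [3.141, 0.001, 1.798]
contact_force: [-0.2, -0.0, -0.4]
opening: 0.243
grasp_force: 108.3
[ 0.48230051 -0.3611911  50.92255828] [3.14095281e+00 6.02631236e-04 1.79837065e+00]
```

```bash
python3 -m creep '[{"x":0.4,"y":-0.3,"z":4,"rx":0,"ry":0,"rz":0,"hand":10},{"x":0,"y":0,"z":4,"rx":0,"ry":0,"rz":0,"hand":10},{"x":0,"y":0,"z":4,"rx":0,"ry":0,"rz":0,"hand":10},{"x":0,"y":0,"z":4,"rx":0,"ry":0,"rz":0,"hand":10},{"x":0,"y":0,"z":0,"rx":0,"ry":0,"rz":0,"hand":10}]'; python3 -c "
from h import *
print(rel([494.8,-292,93.4]),sense()['contact_force'])"
```

```text
clock: 37.72
eef_pos: [494.2, -291.7, 127.2]
tcp_rot: [-3.141, -0.001, 1.799]
contact_force: [-0.6, -0.0, -0.3]
opening: 0.243
grasp_force: 108.3
[-0.46838848  0.54979749 33.81215107] [-0.62130797 -0.04597144 -0.2873655 ]
```

Tip is 8 mm into the hole without contact. I'll continue down to near seating.

```bash
python3 -m creep '[{"x":0,"y":0.3,"z":7,"rx":0,"ry":0,"rz":0,"hand":10},{"x":0,"y":0,"z":7,"rx":0,"ry":0,"rz":0,"hand":10},{"x":0,"y":0,"z":7,"rx":0,"ry":0,"rz":0,"hand":10},{"x":0,"y":0,"z":6,"rx":0,"ry":0,"rz":0,"hand":10},{"x":0,"y":0,"z":3,"rx":0,"ry":0,"rz":0,"hand":10},{"x":0,"y":0,"z":1.5,"rx":0,"ry":0,"rz":0,"hand":10},{"x":0,"y":0,"z":0,"rx":0,"ry":0,"rz":0,"hand":10},{"x":0,"y":0,"z":0,"rx":0,"ry":0,"rz":0,"hand":10}]'; python3 -c "
from h import *
print(rel([494.8,-292,93.4]),sense()['contact_force'])"
```

```text
clock: 38.72
eef_pos: [494.9, -291.8, 96.4]
tcp_rot: [3.141, 0.0, 1.799]
contact_force: [0.1, 0.3, -2.1]
opening: 0.243
grasp_force: 108.3
[-0.1325715  -0.09606604  2.98365586] [ 0.11604433  0.33344671 -2.11556457]
```

```bash
python3 -m creep '[{"x":0,"y":0,"z":1,"rx":0,"ry":0,"rz":0,"hand":10},{"x":0,"y":0,"z":1,"rx":0,"ry":0,"rz":0,"hand":10},{"x":0,"y":0,"z":0.5,"rx":0,"ry":0,"rz":0,"hand":10},{"x":0,"y":0,"z":0,"rx":0,"ry":0,"rz":0,"hand":10},{"x":0,"y":0,"z":0,"rx":0,"ry":0,"rz":0,"hand":10}]'
```

```text
clock: 39.35
eef_pos: [494.7, -291.8, 93.7]
tcp_rot: [-3.142, -0.0, 1.799]
contact_force: [-0.4, 0.2, -1.3]
opening: 0.245
grasp_force: 108.3
```

```bash
python3 -m creep '[{"x":0,"y":0,"z":0.4,"rx":0,"ry":0,"rz":0,"hand":10},{"x":0,"y":0,"z":0,"rx":0,"ry":0,"rz":0,"hand":10},{"x":0,"y":0,"z":0,"rx":0,"ry":0,"rz":0,"hand":24},{"x":0,"y":0,"z":0,"rx":0,"ry":0,"rz":0,"hand":28},{"x":0,"y":0,"z":0,"rx":0,"ry":0,"rz":0,"hand":40},{"x":0,"y":0,"z":0,"rx":0,"ry":0,"rz":0,"hand":55},{"x":0,"y":0,"z":0,"rx":0,"ry":0,"rz":0,"hand":55},{"x":0,"y":0,"z":0,"rx":0,"ry":0,"rz":0,"hand":55}]'
```

```text
clock: 40.35
eef_pos: [494.7, -291.7, 93.3]
tcp_rot: [-3.142, -0.0, 1.799]
contact_force: [0.1, -0.6, 0.0]
opening: 0.642
grasp_force: 0.0
```

```bash
python3 -m creep '[{"x":0,"y":0,"z":-10,"rx":0,"ry":0,"rz":0,"hand":60},{"x":0,"y":0,"z":-25,"rx":0,"ry":0,"rz":0,"hand":60},{"x":0,"y":0,"z":-30,"rx":0,"ry":0,"rz":0,"hand":60},{"x":0,"y":0,"z":-35,"rx":0,"ry":0,"rz":0,"hand":60},{"x":0,"y":0,"z":-35,"rx":0,"ry":0,"rz":0,"hand":60},{"x":0,"y":0,"z":-30,"rx":0,"ry":0,"rz":0,"hand":85},{"x":0,"y":0,"z":0,"rx":0,"ry":0,"rz":0,"hand":85},{"x":0,"y":0,"z":0,"rx":0,"ry":0,"rz":0,"hand":85}]'
python3 - <<'E'
from h import *
print(rel([493.7,-288.6,260.2]));c=get_calibration("wrist");f=grab_frame("wrist");g=cv2.cvtColor(f,7)
m=(g<50).astype(np.uint8);n,l,s,ce=cv2.connectedComponentsWithStats(m)
for i in range(1,n):
    if 300<s[i,4]<4000 and ce[i][1]<300:print(s[i],ray("wrist",(s[i,0]+s[i,2]/2,s[i,1]+s[i,3]-15),143,c).round(1))
k=cv2.connectedComponentsWithStats
s0=cv2.cvtColor(cv2.imread("pics/scene0.png"),6);f2=cv2.cvtColor(grab_frame("scene"),7)
for nm,a in(("before",s0),("after",f2)):
    n,l,s,ce=k((a[190:265,170:280]<40).astype(np.uint8));print(nm,[(r[:5]+[170,190,0,0,0]).tolist() for r in s[1:] if r[4]>80])
E
```

```text
clock: 41.35
eef_pos: [494.4, -291.6, 258.1]
tcp_rot: [-3.141, -0.0, 1.799]
contact_force: [-0.7, 0.3, -0.7]
opening: 0.997
grasp_force: 0.0
[ 3.0437125  -0.00433959 -2.06437445]
[597   0  43  33 593] [ 634.4 -126.4  143. ]
[ 302   53   40   46 1361] [ 473.5 -200.6  143. ]
[307 134  30  35 819] [ 483.  -241.8  143. ]
[ 307  196   31   46 1303] [ 494.4 -289.7  143. ]
before [[233, 213, 12, 24, 209], [217, 225, 11, 21, 165], [196, 231, 15, 25, 251]]
after [[233, 213, 12, 24, 209], [217, 225, 11, 21, 165], [197, 231, 15, 25, 245]]
```

The scene camera shows the adjuster back upright within a pixel of where it started, and the drivers haven't moved. Handing in.

```bash
python3 -c "from rig import *;print(sign_off())"
```

```text
the job is handed in; nothing more can be done
None
```

I turned the star wheel up to its hard stop (about 8 N), backed it off two teeth (before and after pictures match), stood the adjuster back in its own hole, and handed the job in at about 41 s.

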